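# Hang the counter caddy on its two spring-clip hooks

## Task

Pick up the empty steel counter caddy by its bar handle and hang it up on the rail, pressing the bar gently but fully home in both spring-clip hooks. Make sure both ends have snapped in while you still hold it, then let go and leave it hanging straight and at rest; do not strain the hooks or disturb the other things on the counter.

Things in the scene. Friction and masses are not known exactly. Their poses are not given: they have to be found in the camera images.
- caddy: empty stainless steel counter caddy, about 0.5 kg: an open trough 90 mm (x) by 270 mm (y) and 72 mm high, in three compartments, with a 30 mm wide upright at each end that carries a bare round bar handle of 14 mm diameter along y, axis 160 mm above the underside. Loose, standing on the counter. Origin: centre of the underside; y along the bar, z up. It may be hung either way round
- bar_mid (a point): middle of the caddy's bar handle, on the bar's axis, where to grip it (fingers before and behind the bar)
- bar_left (a point): point on the axis of the caddy's bar, 90 mm from its middle along the caddy's +y, where one hook takes the bar
- bar_right (a point): point on the axis of the caddy's bar, 90 mm from its middle along the caddy's -y, where the other hook takes the bar
- hang_rail: fixed rail on two telescopic posts at y = +-190 mm: level steel tube, 20 mm diameter, along y, axis 250 mm above the counter. Two 18 mm wide spring-clip hooks in front of it (-x, the robot's side), home bar axis nominally at x = -100, y = +-90, z = 235 mm. Height set by hand: tube up to 18 mm, each hook 2.5 mm more, above or below these numbers. Origin: on the counter under the tube's middle
- seat_left (a point): nominal home bar axis in the hook at the rail's +y side; readings show the nominal height only, the true one is up to 20.5 mm off, the two hooks up to 5 mm apart. A hook opens upwards: front lip, top flared to 28 mm above home; behind it a sloping leaf spring that the bar meets 11 mm above home; it snaps over the bar at 3.5 mm; then a rigid seat, which over 18 N strains
- seat_right (a point): nominal home bar axis in the hook at the rail's -y side (see the other). The caddy's weight does not open the leaf springs: besides it, about 5 to 13 N straight down at the bar's middle snaps both in; one may snap first, and the bar ends up to 1.6 degrees out of level. On the seats the push then rises steeply. Snapped in, the bar resists a light upward tug (some 6 N)
- sugar_jar: a glass sugar jar with a steel lid, a bystander to be left where it is
- espresso_cup: a white espresso cup, a bystander to be left where it is
- saucer: a white saucer, a bystander to be left where it is
- milk_pitcher: a steel milk pitcher, a bystander to be left where it is
- tamper: a steel tamper standing on its foot, a bystander to be left where it is
- spoon: a spoon, a bystander to be left where it is

How it is judged:
On the way, in this order (a step that is already met when the one before it is completed fails the run):
1. the caddy is carried by its handle, clear of the counter (height (world z) of caddy above 0.03 m and contact force between the fingers and caddy above 1 N), for 0.3 s.
2. the bar is home in both hooks while the fingers still hold it (z of left_hook_seat in the frame of caddy between 0.1485 and 0.156 m and x of left_hook_seat in the frame of caddy between -0.016 and 0.016 m and z of right_hook_seat in the frame of caddy between 0.1485 and 0.156 m and x of right_hook_seat in the frame of caddy between -0.016 and 0.016 m and contact force between the fingers and caddy above 1 N), for 0.3 s.
At the end, for the whole second after the job is handed in: the bar is snapped home in both hooks, on or within 2.5 mm of their seats (a bar not snapped in stands about 11 mm above); the caddy is let go, hangs at rest (under 20 mm/s, 0.15 rad/s) and within 14 degrees of upright (z of left_hook_seat in the frame of caddy between 0.1485 and 0.156 m and x of left_hook_seat in the frame of caddy between -0.016 and 0.016 m and z of right_hook_seat in the frame of caddy between 0.1485 and 0.156 m and x of right_hook_seat in the frame of caddy between -0.016 and 0.016 m and linear speed of caddy below 0.02 m/s and angular speed of caddy below 0.15 rad/s and angle between caddy's own z axis and vertical below 0.25 rad); the robot touches nothing.
It fails at once if the bar pressed on the seat of a hook with more than 18 N (contact force between caddy and left_hook_seat above 18 N or contact force between caddy and right_hook_seat above 18 N).
It fails at once if the arm or fingers strike the rail or its hooks with more than 15 N (contact force between the arm and hang_rail above 15 N).
It fails at once if a bystander moved by more than 30 mm or tipped over (distance of any of sugar_jar, espresso_cup, saucer, milk_pitcher, tamper, spoon from where it was at the start of the episode above 0.03 m or angle between any of sugar_jar, espresso_cup, saucer, milk_pitcher, tamper, spoon's own z axis and vertical above 0.5 rad).
It also fails if it takes over 67 s, if anything falls off the work surface, if the arm or the gripper's body presses on something with over 40 N, if the wrist force passes 120 N, or if a joint passes its speed limit or range.

## Robot

A 6-joint arm with a two-finger parallel gripper is mounted at the origin on the work surface. World frame = base frame: x ahead of the robot, y to its left, z up, the work surface at z = 0. Lengths are in m, angles in rad, forces in N, time in s.
With the tool pointing down it reaches from about 0.25 to 0.725 m from the base axis. Payload 4 kg.
Tool frame: the origin (TCP) lies on the centre line of the jaws, within the pads' length; the fingertips stand 25 mm ahead of it and the grasp point (between the pads) lies 6 mm ahead of it; z points along the fingers, y is the direction in which the jaws open and shut (so a half turn about z gives the same grasp; the last joint's range is limited). The gripper opens to 85 mm and grips with 20 to 120 N. Pads are 22 mm wide; open, the fingers measure 114 mm over their backs; the gripper's body (76 mm by 85 mm) begins 54 mm behind the grasp point. The pads swing forward as they close: fully open they stand 13 mm farther back than shut.
Start: joints at [1.323, 0.241, 0.005, 1.335, 0, 1.571], TCP at [0.123, 0.485, 0.256] pointing down, gripper open.
Joint ranges: [-2.72, 2.72], [-1.05, 1.87], [-1.09, 1.28], [-1.99, 2.15], [-1.42, 1.44], [-3.14, 3.14]. Speed limits (rad/s): [2.79, 2.79, 3.14, 3.14, 3.14, 3.14].

## Interface

Orientations are given as a unit quaternion [x, y, z, w].
In Python, from station import r gives the robot as it stands.
- The arm moves only by the tool play_rows, never from a script. Its argument "plan" is text: rows parted by semicolons, each of 5 numbers parted by spaces: the opening, from 0 (shut) to 1 (fully open), then the shift along the tool's x, y, z in cm, then the turn about the tool's z in degrees. In form: grip dx dy dz roll; .... A call has exactly 8 rows; each row shifts and turns the commanded pose from where the row before left it, along the tool's axes as they then stand; what a row does not reach is not made up. A row lasts 1/8 s, in which the tool goes at most 62.5 mm and 10.7 degrees, less where a joint would pass 70% of its speed; a pose out of reach is approached as far as the arm can. A call is refused whole if a number of a shift passes 6.25 or a number of a turn 10.7, either way. A call with a gripper value outside its range is refused whole. The fingers move at their own pace and stop on an object; "grip_force" is the grip in N (left out, the last holds). Time passes only in rows, so rows that do not move let the fingers close, or fill a call up. It gives the time, the measured TCP pose, the force and the opening at its end, in the units of the state.
- r.get_state(): the state, without advancing time (a new reading comes with each control period).
- r.capture(name): name is "scene" or "top"; returns a dict with "image" (480x640x3 uint8, blue, green, red), "z_map" (480x640 float32, m along the optical axis (not along the pixel's ray), 0 where there is no reading), "K" (3x3 intrinsics, pixels), "k1" (the pictures are not rectified: a ray, as slopes to the right and down, at radius r is drawn at 1 + k1 r^2 times it, then the intrinsics apply), "view" (4x4, takes a point from world to camera coordinates). Camera axes: x right, y down, z forward; pixel columns grow to the right and rows downward; lengths in m; the calibration is good to about 2 mm. A picture is of the moment at which its call begins.
- r.finish_job(): hands the job in, once; it reports no verdict.
Trained networks look in the newest picture that a camera, given by its name, has taken for a name from the list of things; names that differ only in an ending like _2 or _b are one class to them, and where a whole thing is asked for, a point or a joint stands for the part that bears it (a point fixed in the world has none). Each returns a list of dicts, best first, with "confidence" (0 to 1); they miss things now and then, are a little off and sometimes report something else, mostly with a low value. They report only what shows in the picture. A call takes as long as a camera call.
- r.boxes_of(target, camera): "box" ([left, top, width, height] as shares, 0 to 1, of the picture: columns of its width, rows of its height, round what is visible of it).
The state is a dict: "t": time; "q": joint angles; "dq": joint speeds; "effort": joint torques, N m; "ee_pos": TCP position; "orientation": TCP orientation; "ft_force": force on the tool from outside, world axes, zero at the start; "wrist_torque": the same for the moment, N m; "width": finger opening in m.
Only numpy, scipy, OpenCV 4.12 (cv2) and the standard library are available. Lean on these libraries where they do the work, as an engineer would, in place of code of your own. Each camera call takes 0.05 s, during which the arm holds its last target.

## Working session

There is one attempt and no reset: what is moved stays moved. The work goes in short steps, Python scripts to look and compute and a tool call to move; the robot and the scene stay as the last step left them, time stands still between calls to the robot, and variables do not carry over. Pictures are saved under pics/ and viewed, and the job is handed in when it is done.

Besides the shell and the picture viewer there is one more tool, called after "Emit:" as name(argument=value, ...), one argument or row to a line, values as JSON. play_rows: Moves the arm, as the interface text tells. Its arguments: {"type":"object","properties":{"plan":{"type":"string"},"grip_force":{"type":"number"}},"required":["plan"]}

```bash
mkdir -p pics; ls
cat > h.py <<'E'
import numpy as np, cv2
from station import r
def cap(n,f):
    c=r.capture(n); cv2.imwrite('pics/'+f,c['image']); np.savez('/tmp/'+n+'.npz',**{k:np.array(v) for k,v in c.items()}); return c
def pts(c):
    K=np.array(c['K']);k1=float(c['k1']);h,w=c['z_map'].shape
    u,v=np.meshgrid(np.arange(w),np.arange(h))
    p=cv2.undistortPoints(np.stack([u,v],-1).reshape(-1,1,2).astype(np.float64),K,np.array([k1,0,0,0.])).reshape(h,w,2)
    z=c['z_map'].astype(float)
    P=np.stack([p[...,0]*z,p[...,1]*z,z,np.ones_like(z)],-1)
    W=P@np.linalg.inv(np.array(c['view'])).T
    W=W[...,:3]; W[z==0]=np.nan
    return W
E
python3 - <<'E'
from h import *
print(r.get_state())
for n in('scene','top'):
    c=cap(n,n+'0.png')
    print(n,np.round(c['K'],1).tolist(),c['k1'],np.round(np.linalg.inv(c['view']),3).tolist())
    for t in ('caddy','hang_rail','bar_mid','seat_left','sugar_jar','espresso_cup','saucer','milk_pitcher','tamper','spoon'):
        b=r.boxes_of(t,n)
        print(t,[(round(x['confidence'],2),np.round(np.array(x['box'])*[640,480,640,480]).tolist()) for x in b[:2]])
E
```

```text
pics
{'t': 0.0, 'q': array([1.32299007e+00, 2.41412078e-01, 3.68845116e-03, 1.33517084e+00,
       2.20885540e-05, 1.57077410e+00]), 'dq': array([-9.04250063e-05,  5.90404868e-04,  2.55194846e-04,  9.15871305e-04,
       -2.21110076e-03, -3.56648808e-04]), 'effort': array([ 6.05725818e-04, -3.72319043e+01,  2.52407992e+01,  1.72197801e-02,
        2.05357907e-06,  5.56477616e-06]), 'ee_pos': array([0.12248929, 0.48416013, 0.25539968]), 'orientation': array([ 1.23575258e-01,  9.92334649e-01, -1.03966193e-03, -1.40621983e-04]), 'ft_force': array([-0.206061  ,  0.40704814,  0.49405532]), 'wrist_torque': array([ 0.04135195, -0.05091073, -0.01889082]), 'width': 0.0852351679000544}
scene [[540.0, 0.0, 310.6], [0.0, 540.0, 243.2], [0.0, 0.0, 1.0]] -0.13523273294331045 [[-0.515, 0.612, -0.6, 1.193], [0.857, 0.372, -0.356, 0.346], [0.005, -0.698, -0.716, 0.921], [0.0, 0.0, 0.0, 1.0]]
caddy [(0.71, [380.0, 223.0, 146.0, 133.0])]
hang_rail [(0.78, [121.0, 191.0, 203.0, 200.0]), (0.58, [308.0, 234.0, 30.0, 42.0])]
bar_mid []
seat_left [(0.66, [117.0, 191.0, 201.0, 200.0])]
sugar_jar [(0.88, [374
[... 293 characters left out ...]
op [[609.6, 0.0, 322.0], [0.0, 609.6, 242.2], [0.0, 0.0, 1.0]] -0.02459063167195214 [[0.019, -0.99, 0.143, 0.359], [-1.0, -0.019, 0.001, -0.007], [0.002, -0.143, -0.99, 1.52], [0.0, 0.0, 0.0, 1.0]]
caddy [(0.57, [150.0, 265.0, 129.0, 50.0])]
hang_rail [(0.89, [293.0, 149.0, 188.0, 70.0])]
bar_mid [(0.58, [151.0, 265.0, 127.0, 50.0])]
seat_left [(0.8, [290.0, 150.0, 194.0, 67.0])]
sugar_jar [(0.66, [163.0, 198.0, 43.0, 34.0]), (0.23, [291.0, 149.0, 197.0, 66.0])]
espresso_cup [(0.69, [329.0, 268.0, 29.0, 36.0])]
saucer [(0.93, [367.0, 197.0, 49.0, 54.0]), (0.62, [291.0, 150.0, 193.0, 68.0])]
milk_pitcher [(0.58, [160.0, 195.0, 47.0, 38.0])]
tamper []
spoon [(0.67, [370.0, 287.0, 51.0, 35.0])]
```

View pics/scene0.png

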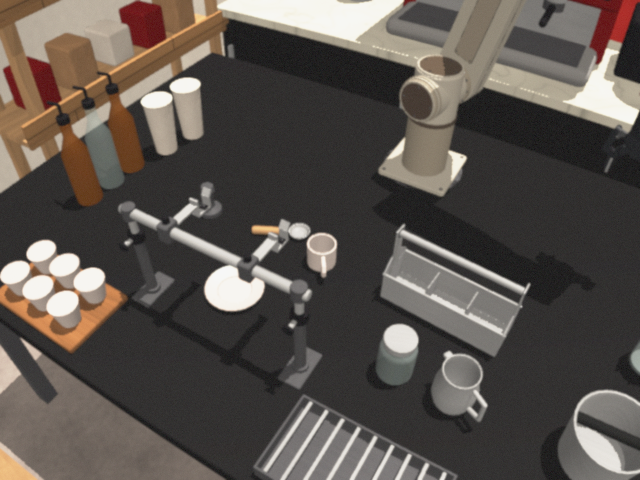

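View pics/top0.png

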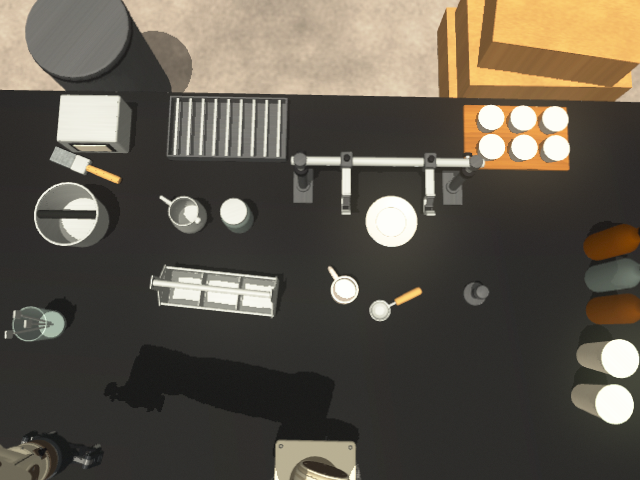

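The scene shot has the caddy bar running from about (398,235) to (525,290), with the rail left of centre. In the top shot the bar runs from (153,283) to (272,292) and the rail hooks are at (346,180) and (430,180). The cup at (344,289) and saucer at (391,221) lie near the path. Next I'll measure these from depth.

```bash
cat > m.py <<'E'
from h import *
def line(P,lab):
    c=P.mean(0)
    for _ in range(5):
        d=np.linalg.svd(P-c)[2][0]; e=P-c; rr=np.linalg.norm(e-np.outer(e@d,d),axis=1)
        k=rr<max(0.008,2*np.median(rr)); P=P[k]; c=P.mean(0)
    if d[1]<0:d=-d
    s=(P-c)@d
    print(lab,len(P),'mid',np.round(c+d*(np.percentile(s,1)+np.percentile(s,99))/2,4),'dir',np.round(d,4),'len',np.round(np.percentile(s,99)-np.percentile(s,1),3),'rms',np.round(rr.std(),4))
if __name__=='__main__':
  for n in('scene','top'):
    c=np.load('/tmp/'+n+'.npz'); W=pts(c); 
    x,y,z=W[...,0],W[...,1],W[...,2]
    m=(abs(x-.37)<.1)&(abs(y-.23)<.2)&(z>.145)&(z<.19)
    line(W[m],n+' bar')
    m=(x>.5)&(x<.75)&(y>-.42)&(y<.1)&(z>.2)&(z<.32)
    Q=W[m]; print(n,'rail region',len(Q),Q.min(0),Q.max(0),'cam view ray')
    # top heights profile in x,y grid
    T=(x>.45)&(x<.75)&(y>-.42)&(y<.1)&(z>.1)&(z<.32)
    Q=W[T]
    for y0 in np.arange(-.38,.08,.02):
        s=Q[abs(Q[:,1]-y0)<.01]
        if len(s)>5: print(round(y0,2),len(s),'x',np.round(np.percentile(s[:,0],[1,50,99]),3),'z',np.round(np.percentile(s[:,2],[1,50,99]),3))
E
python3 m.py
```

```text
scene bar 977 mid [0.4514 0.2385 0.1645] dir [0.0847 0.9964 0.0045] len 0.262 rms 0.0019
scene rail region 4426 [ 0.60393405 -0.35318591  0.20038301] [0.74490113 0.06587021 0.27130816] cam view ray
-0.36 11 x [0.723 0.734 0.735] z [0.231 0.244 0.249]
-0.34 270 x [0.713 0.736 0.748] z [0.103 0.204 0.253]
-0.32 553 x [0.716 0.732 0.743] z [0.103 0.183 0.252]
-0.3 90 x [0.721 0.732 0.736] z [0.232 0.244 0.247]
-0.28 98 x [0.718 0.732 0.737] z [0.231 0.243 0.248]
-0.26 70 x [0.72  0.731 0.737] z [0.233 0.244 0.247]
-0.24 522 x [0.609 0.67  0.744] z [0.214 0.242 0.271]
-0.22 512 x [0.611 0.718 0.744] z [0.213 0.242 0.269]
-0.2 107 x [0.717 0.732 0.737] z [0.231 0.244 0.248]
-0.18 108 x [0.719 0.731 0.736] z [0.232 0.243 0.247]
-0.16 109 x [0.718 0.731 0.736] z [0.23  0.243 0.248]
-0.14 112 x [0.716 0.73  0.736] z [0.233 0.243 0.247]
-0.12 111 x [0.719 0.731 0.736] z [0.231 0.243 0.247]
-0.1 125 x [0.718 0.731 0.736] z [0.231 0.243 0.247]
-0.08 103 x [0.717 0.731 0.736] z [0.23  0.244 0.247]
-0.06 618 x [0.608 0.678 0.743] z [0.214 0.241 0.27 ]
-0.04 517 x [0.61  0.721 0.743] z [0.212 0.24
[... 935 characters left out ...]
 0.244 0.248]
-0.18 82 x [0.714 0.721 0.731] z [0.233 0.244 0.251]
-0.16 80 x [0.714 0.721 0.731] z [0.233 0.244 0.249]
-0.14 91 x [0.714 0.721 0.733] z [0.233 0.243 0.249]
-0.12 83 x [0.714 0.723 0.733] z [0.237 0.244 0.251]
-0.1 81 x [0.714 0.722 0.733] z [0.236 0.243 0.249]
-0.08 80 x [0.713 0.722 0.733] z [0.235 0.243 0.251]
-0.06 465 x [0.604 0.68  0.737] z [0.213 0.243 0.272]
-0.04 187 x [0.606 0.714 0.737] z [0.214 0.245 0.268]
-0.02 81 x [0.713 0.72  0.731] z [0.235 0.243 0.25 ]
0.0 80 x [0.713 0.719 0.73 ] z [0.233 0.244 0.25 ]
0.02 97 x [0.713 0.719 0.73 ] z [0.173 0.243 0.249]
0.04 233 x [0.706 0.714 0.736] z [0.107 0.236 0.255]
0.06 112 x [0.708 0.717 0.733] z [0.11  0.243 0.254]
```

Run:
```python
import cv2
a=cv2.imread('pics/scene0.png')[170:400,110:340]; cv2.imwrite('pics/s_rail.png',cv2.resize(a,None,fx=2.6,fy=2.6,interpolation=2))
a=cv2.imread('pics/top0.png')[140:240,280:500]; cv2.imwrite('pics/t_rail.png',cv2.resize(a,None,fx=3.6,fy=3.6,interpolation=2))
```

```text
(no output)
```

View pics/s_rail.png

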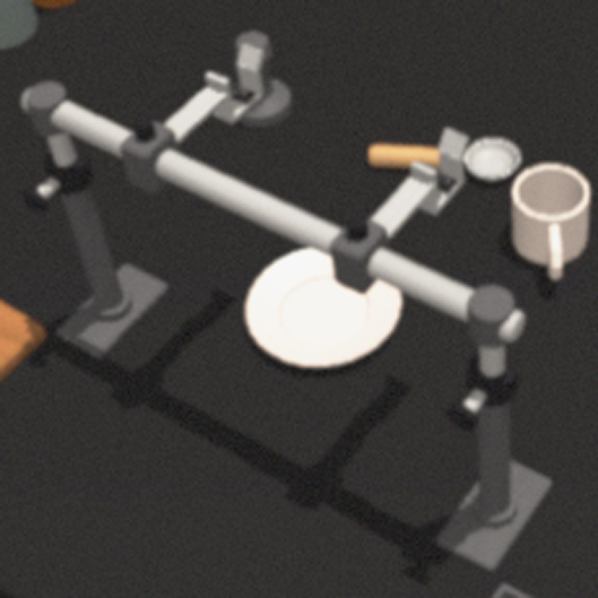

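View pics/t_rail.png

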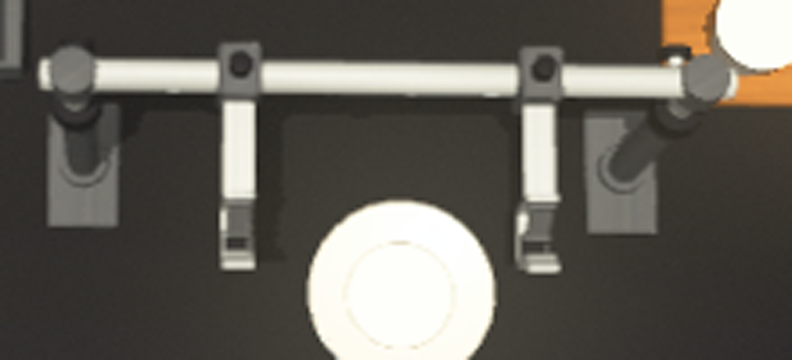

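```bash
cat > m2.py <<'E'
from h import *
from scipy.optimize import least_squares
def cyl(P,rad,ym):
    # axis: (x0+a*(y-ym), y, z0+b*(y-ym))
    f=lambda p:(np.hypot(P[:,0]-p[0]-p[1]*(P[:,1]-ym),P[:,2]-p[2]-p[3]*(P[:,1]-ym))-rad)
    s=least_squares(f,[P[:,0].mean(),0,P[:,2].mean()-.005,0],loss='soft_l1',f_scale=.002)
    return np.round(s.x,4),round(np.std(s.fun),4)
if __name__=='__main__':
  A=[]
  for n in('scene','top'):
    c=np.load('/tmp/'+n+'.npz'); W=pts(c); x,y,z=W[...,0],W[...,1],W[...,2]
    m=(abs(x-.45)<.04)&(abs(y-.238)<.115)&(z>.147)&(z<.19)
    print(n,'bar@.238',cyl(W[m],.007,.238))
    m=(x>.69)&(x<.75)&(z>.22)&(z<.26)&((abs(y+.14)<.065)|(abs(y+.28)<.02)|(abs(y)<.02))
    print(n,'tube@-.143',cyl(W[m],.010,-.143))
    for h in(-.235,-.055):
        m=(x>.59)&(x<.70)&(z>.18)&(z<.30)&(abs(y-h)<.03); Q=W[m]
        print('hook y',np.round(np.percentile(Q[:,1],[2,10,50,90,98]),4))
        for x0 in np.arange(.595,.69,.005):
            s=Q[abs(Q[:,0]-x0)<.0025]
            if len(s): print('  ',round(x0,3),len(s),'z',np.round(np.percentile(s[:,2],[5,50,95]),3),'y',np.round(np.percentile(s[:,1],[5,95]),3))
    # caddy
    m=(abs(x-.44)<.12)&(abs(y-.24)<.2)&(z>.015)&(z<.14)
    Q=W[m]; rc=cv2.minAreaRect(Q[:,:2].astype(np.float32)); print('caddy rect',rc)
E
python3 m2.py
```

```text
scene bar@.238 (array([0.4475, 0.0835, 0.1605, 0.0056]), np.float64(0.0015))
scene tube@-.143 (array([ 0.7253, -0.0067,  0.2357, -0.0012]), np.float64(0.0012))
hook y [-0.2448 -0.2422 -0.2324 -0.2262 -0.2249]
   0.605 2 z [0.246 0.247 0.248] y [-0.244 -0.231]
   0.61 35 z [0.242 0.248 0.251] y [-0.243 -0.226]
   0.615 64 z [0.217 0.239 0.247] y [-0.244 -0.226]
   0.62 60 z [0.215 0.226 0.238] y [-0.243 -0.225]
   0.625 15 z [0.213 0.215 0.219] y [-0.242 -0.225]
   0.63 23 z [0.213 0.216 0.228] y [-0.243 -0.226]
   0.635 24 z [0.212 0.217 0.234] y [-0.238 -0.226]
   0.64 17 z [0.214 0.217 0.243] y [-0.233 -0.226]
   0.645 19 z [0.215 0.247 0.252] y [-0.239 -0.226]
   0.65 93 z [0.214 0.239 0.253] y [-0.243 -0.226]
   0.655 30 z [0.22  0.24  0.251] y [-0.244 -0.226]
   0.66 21 z [0.24  0.242 0.244] y [-0.243 -0.226]
   0.665 20 z [0.237 0.242 0.243] y [-0.243 -0.227]
   0.67 19 z [0.24  0.241 0.243] y [-0.244 -0.227]
   0.675 23 z [0.24  0.242 0.243] y [-0.245 -0.226]
   0.68 19 z [0.24  0.241 0.244] y [-0.245 -0.225]
   0.685 20 z [0.24  0.241 0.243] y [-0.243 -0.226]
hook y [-0.064  
[... 2458 characters left out ...]
 [-0.063 -0.048]
   0.635 22 z [0.218 0.236 0.244] y [-0.062 -0.048]
   0.64 23 z [0.218 0.243 0.25 ] y [-0.062 -0.048]
   0.645 28 z [0.224 0.249 0.254] y [-0.064 -0.047]
   0.65 11 z [0.242 0.25  0.252] y [-0.063 -0.048]
   0.655 19 z [0.236 0.24  0.245] y [-0.064 -0.047]
   0.66 19 z [0.237 0.241 0.243] y [-0.064 -0.049]
   0.665 20 z [0.238 0.24  0.244] y [-0.064 -0.049]
   0.67 17 z [0.237 0.241 0.245] y [-0.064 -0.049]
   0.675 17 z [0.239 0.241 0.244] y [-0.064 -0.049]
   0.68 20 z [0.239 0.241 0.244] y [-0.064 -0.049]
   0.685 18 z [0.236 0.241 0.245] y [-0.064 -0.049]
caddy rect ((0.4464154839515686, 0.23782333731651306), (0.2722827196121216, 0.09550854563713074), 85.13737487792969)
```

Both cameras agree: the bar's middle is at (0.447, 0.238, 0.1605), against 0.160 nominal. The tube axis is at z≈0.236 and x≈0.725, which puts home at about (0.625, −0.145, 0.222). I'll check bystander heights, then turn the tool to align with the bar.

Run:
```python
from h import *
c=np.load('/tmp/top.npz'); W=pts(c)
for n,b in dict(jar=(215,195,255,235),pitcher=(160,193,210,236),cup=(325,262,360,306),saucer=(365,195,418,248),tamper=(460,280,492,306)).items():
    Q=W[b[1]:b[3],b[0]:b[2]].reshape(-1,3); Q=Q[Q[:,2]>.012]; print(n,np.round(Q.min(0),3),np.round(Q.max(0),3))
```

```text
jar [0.596 0.168 0.012] [0.664 0.238 0.119]
pitcher [0.591 0.282 0.012] [0.674 0.387 0.105]
cup [ 0.424 -0.095  0.012] [ 0.513 -0.022  0.066]
saucer [ 0.57  -0.241  0.012] [ 0.696 -0.117  0.025]
tamper [ 0.427 -0.406  0.012] [ 0.482 -0.356  0.094]
```

Emit:
play_rows(
  plan="0.7 0 0 0 10.1; 0.7 0 0 0 10.1; 0.7 0 0 0 10.1; 0.7 0 0 0 10.1; 0.7 0 0 0 10.1; 0.7 0 0 0 10.1; 0.7 0 0 0 10.1; 0.7 0 0 0 9.8",
  grip_force=40,
)

```text
t: 2.1
ee_pos: [0.1226, 0.4847, 0.2563]
orientation: [0.737, 0.675, -0.0, 0.0]
ft_force: [0.6, -0.3, -0.3]
width: 0.0598
```

Emit:
play_rows(
  plan="0.7 -2.7 4.3 0 0; 0.7 -2.7 4.3 0 0; 0.7 -2.7 4.3 0 0; 0.7 -2.7 4.3 0 0; 0.7 -2.7 4.3 0 0; 0.7 -2.7 4.3 0 0; 0.7 -2.7 4.3 0 0; 0.7 -2.7 4.3 0 0",
)

```text
t: 3.1
ee_pos: [0.4491, 0.2402, 0.2565]
orientation: [0.736, 0.678, 0.0, -0.0]
ft_force: [0.8, -0.2, 0.4]
width: 0.0599
```

```bash
cat > go.py <<'E'
import sys
from h import *
from scipy.spatial.transform import Rotation as R
t=np.array([float(v) for v in sys.argv[1:4]])
s=r.get_state(); M=R.from_quat(s['orientation']).as_matrix()
print('t',s['t'],'pos',np.round(s['ee_pos'],4),'toolx ang',round(np.degrees(np.arctan2(M[1,0],M[0,0])),2),'f',np.round(s['ft_force'],2),'w',round(s['width'],4),'zaxis',np.round(M[:,2],4))
print('shift cm tool',np.round(M.T@(t-s['ee_pos'])*100,2))
E
python3 go.py .447 .238 .166
```

```text
t 3.1 pos [0.4491 0.2402 0.2565] toolx ang 85.3 f [ 0.82 -0.18  0.43] w 0.0599 zaxis [ 4.e-04  4.e-04 -1.e+00]
shift cm tool [-0.24 -0.19  9.05]
```

Emit:
play_rows(
  plan="0.7 -0.2 -0.2 2 0; 0.7 0 0 2 0; 0.7 0 0 2 0; 0.7 0 0 1.5 0; 0.7 0 0 1 0; 0.7 0 0 0.5 0; 0.7 0 0 0 0; 0.7 0 0 0 0",
)

```text
t: 4.1
ee_pos: [0.446, 0.2397, 0.1669]
orientation: [0.735, 0.678, 0.001, 0.0]
ft_force: [0.1, -0.9, -0.5]
width: 0.06
```

```bash
python3 go.py .447 .238 .166
python3 - <<'E'
from h import *
c=cap('top','top1.png'); cv2.imwrite('pics/top1c.png',cv2.resize(c['image'][230:350,110:310],None,fx=3,fy=3))
c=cap('scene','scene1.png')
E
```

```text
t 4.1 pos [0.446  0.2397 0.1669] toolx ang 85.31 f [ 0.08 -0.91 -0.52] w 0.06 zaxis [ 1.1e-03  6.0e-04 -1.0e+00]
shift cm tool [-0.16  0.11  0.09]
```

View pics/scene1.png

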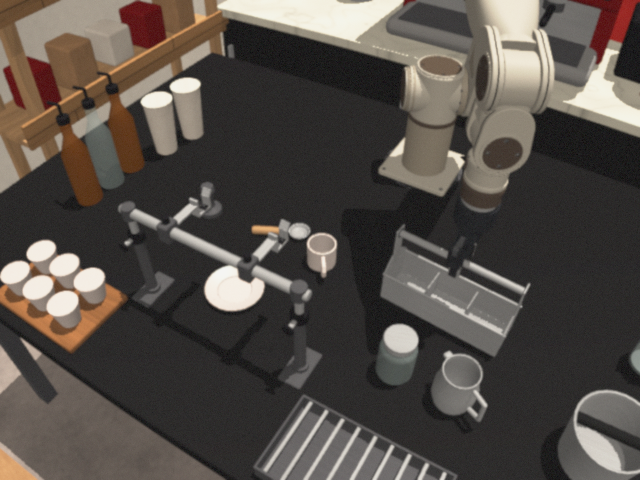

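The fingers straddle the bar at its middle, near (463,258), with nothing else touched. I'll close now.

Emit:
play_rows(
  plan="0.7 -0.2 0.1 0 0; 0 0 0 0 0; 0 0 0 0 0; 0 0 0 0 0; 0 0 0 0 0; 0 0 0 0 0; 0 0 0 0 0; 0 0 0 0 0",
  grip_force=45,
)

```text
t: 5.2
ee_pos: [0.4467, 0.2374, 0.1664]
orientation: [0.736, 0.677, 0.0, 0.0]
ft_force: [1.0, -1.6, 1.9]
width: 0.0124
```

```bash
python3 go.py .447 .238 .166
```

```text
t 5.2 pos [0.4467 0.2374 0.1664] toolx ang 85.3 f [ 1.04 -1.62  1.92] w 0.0124 zaxis [ 6.e-04 -0.e+00 -1.e+00]
shift cm tool [0.07 0.02 0.04]
```

Emit:
play_rows(
  plan="0 0 0 -0.3 0; 0 0 0 -0.8 0; 0 0 0 -1.5 0; 0 0 0 -2 0; 0 0 0 -2 0; 0 0 0 -2 0; 0 0 0 -1.5 0; 0 0 0 -0.9 0",
)

```text
t: 6.2
ee_pos: [0.4467, 0.2375, 0.2776]
orientation: [0.735, 0.678, 0.001, 0.0]
ft_force: [0.3, -0.5, -3.6]
width: 0.0124
```

```bash
python3 go.py .447 -.145 .276
python3 - <<'E'
from h import *
cap('scene','scene2.png')
E
```

```text
t 6.2 pos [0.4467 0.2375 0.2776] toolx ang 85.3 f [ 0.27 -0.53 -3.58] w 0.0124 zaxis [ 1.2e-03  6.0e-04 -1.0e+00]
shift cm tool [-38.12   3.16   0.13]
```

View pics/scene2.png

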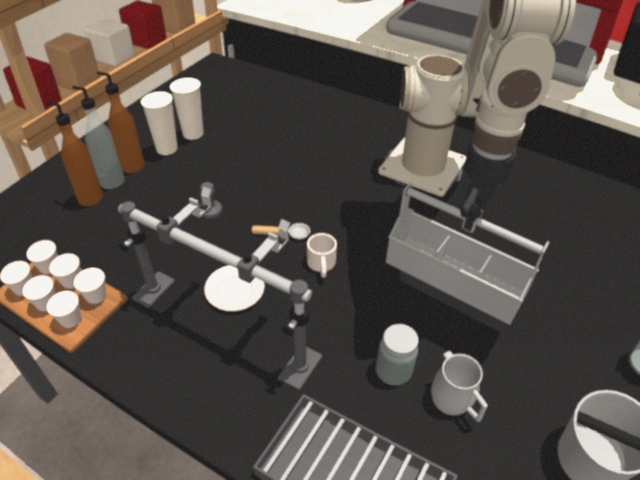

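Emit:
play_rows(
  plan="0 0 0 0 -2.6; 0 0 0 0 -2.6; 0 -1 0 0 0; 0 -2.5 0 0 0; 0 -3.5 0 0 0; 0 -4 0 0 0; 0 -4 0 0 0; 0 -4 0 0 0",
)

```text
t: 7.25
ee_pos: [0.4476, 0.0456, 0.2761]
orientation: [0.704, 0.71, -0.0, -0.0]
ft_force: [0.8, 0.3, -4.7]
width: 0.0123
```

Emit:
play_rows(
  plan="0 -4 0 0 0; 0 -4 0 0 0; 0 -4 0 0 0; 0 -3.5 0 0 0; 0 -2.5 0 0 0; 0 -1 0 0 0; 0 0 0 0 0; 0 0 0 0 0",
)

```text
t: 8.25
ee_pos: [0.4496, -0.1418, 0.2762]
orientation: [0.704, 0.71, 0.0, -0.0]
ft_force: [0.5, -0.1, -3.9]
width: 0.0123
```

```bash
python3 go.py .625 -.145 .278
python3 - <<'E'
from h import *
from m2 import cyl
cap('scene','scene3.png'); cap('top','top3.png')
for n in('scene','top'):
    c=np.load('/tmp/'+n+'.npz'); W=pts(c); x,y,z=W[...,0],W[...,1],W[...,2]
    m=(abs(x-.45)<.03)&(abs(y+.145)<.115)&(abs(y+.145)>.05)&(z>.25)&(z<.29); print(n,m.sum(),cyl(W[m],.007,-.145))
    m=(abs(x-.45)<.08)&(abs(y+.145)<.17)&(z>.1)&(z<.19); rc=cv2.minAreaRect(W[m][:,:2].astype(np.float32)); print(rc)
E
```

```text
t 8.25 pos [ 0.4496 -0.1418  0.2762] toolx ang 90.55 f [ 0.49 -0.09 -3.93] w 0.0123 zaxis [-4.e-04  7.e-04 -1.e+00]
shift cm tool [-0.49 17.53 -0.19]
scene 399 (array([ 0.4505, -0.0058,  0.2702, -0.0029]), np.float64(0.0014))
((0.45148083567619324, -0.14085865020751953), (0.09738638252019882, 0.27486953139305115), 0.3261919319629669)
top 207 (array([0.4477, 0.0138, 0.2697, 0.0036]), np.float64(0.0018))
((0.4478421211242676, -0.13977555930614471), (0.2699509263038635, 0.09642952680587769), 89.68762969970703)
```

View pics/scene3.png

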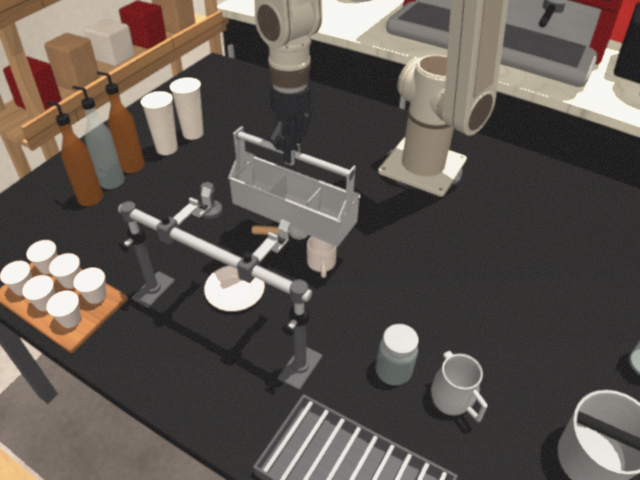

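Emit:
play_rows(
  plan="0 -0.4 0 -0.3 0; 0 0 0.5 0 0; 0 0 1 0 0; 0 0 1.5 0 0; 0 0 1.5 0 0; 0 0 1.5 0 0; 0 0 1.5 0 0; 0 0 1.5 0 0",
)

```text
t: 9.35
ee_pos: [0.5414, -0.1457, 0.2787]
orientation: [0.704, 0.71, 0.0, -0.0]
ft_force: [-0.0, 0.0, -4.8]
width: 0.0126
```

Emit:
play_rows(
  plan="0 0 1.5 0 0; 0 0 1.5 0 0; 0 0 1.5 0 0; 0 0 1.3 0 0; 0 0 1.0 0 0; 0 0 0.6 0 0; 0 0 0 0 0; 0 0 0 0 0",
)

```text
t: 10.35
ee_pos: [0.6135, -0.1452, 0.2793]
orientation: [0.704, 0.71, -0.0, -0.0]
ft_force: [0.3, 0.6, -5.5]
width: 0.0125
```

```bash
python3 go.py .625 -.145 .278
cat > look.py <<'E'
import sys
from h import *
from m2 import cyl
k=sys.argv[1]
cap('scene','scene%s.png'%k); cap('top','top%s.png'%k)
for n in('scene','top'):
    c=np.load('/tmp/'+n+'.npz'); W=pts(c); x,y,z=W[...,0],W[...,1],W[...,2]
    zb=r.get_state()['ee_pos'][2]-.006
    d=abs(y+.145)
    m=(abs(x-.625)<.02)&(((d>.04)&(d<.072))|((d>.105)&(d<.115)))&(abs(z-zb)<.016); print(n,m.sum(),cyl(W[m],.007,-.145))
    m=(abs(x-.625)<.08)&(d<.17)&(z>zb-.16)&(z<zb-.09); print(cv2.minAreaRect(W[m][:,:2].astype(np.float32)))
s=cv2.imread('pics/scene%s.png'%k)[120:340,110:350]; cv2.imwrite('pics/scene%sc.png'%k,cv2.resize(s,None,fx=2.6,fy=2.6,interpolation=2))
s=cv2.imread('pics/top%s.png'%k)[130:260,270:510]; cv2.imwrite('pics/top%sc.png'%k,cv2.resize(s,None,fx=3.2,fy=3.2,interpolation=2))
E
python3 look.py 4
```

```text
t 10.35 pos [ 0.6135 -0.1452  0.2793] toolx ang 90.49 f [ 0.35  0.56 -5.52] w 0.0125 zaxis [-4.e-04  1.e-04 -1.e+00]
shift cm tool [0.01 1.15 0.13]
scene 233 (array([ 0.6145, -0.0056,  0.2731, -0.0037]), np.float64(0.0012))
((0.6156706809997559, -0.14334213733673096), (0.09461008012294769, 0.27179333567619324), 0.5249872207641602)
top 171 (array([ 0.6132, -0.006 ,  0.2733, -0.0044]), np.float64(0.0019))
((0.6135352253913879, -0.1434272825717926), (0.09213096648454666, 0.2674420177936554), 0.5089947581291199)
```

View pics/scene4c.png

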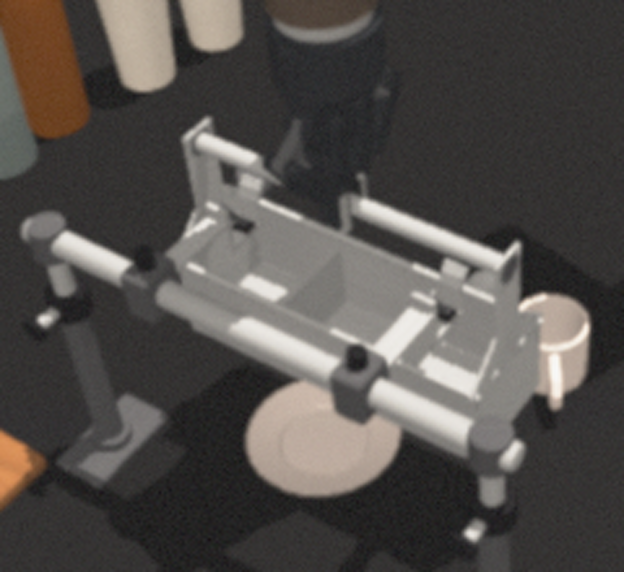

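View pics/top4c.png

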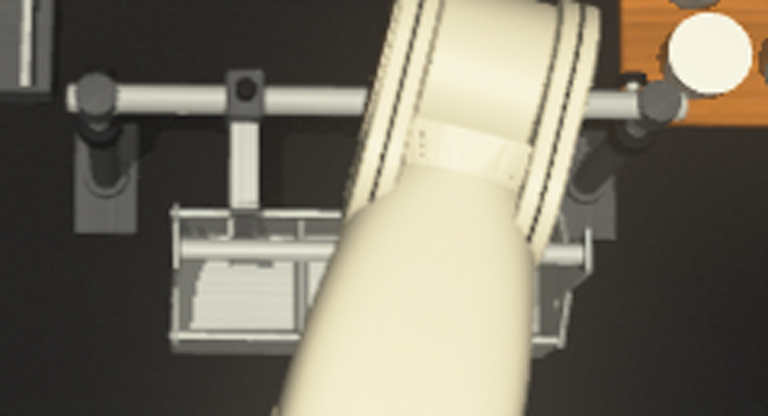

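The bar sits above and just in front of the hooks, level and parallel (−0.006 slope, rail −0.008). It needs 11 mm more in +x, and both cameras agree on that. Then I'll come down to just above the leaf contact.

Emit:
play_rows(
  plan="0 0 0.3 0 0; 0 0 0.5 0 0; 0 0 0.3 0 0; 0 0 0 0.4 0; 0 0 0 0.6 0; 0 0 0 0.6 0; 0 0 0 0.4 0; 0 0 0 0 0",
)

```text
t: 11.45
ee_pos: [0.6245, -0.145, 0.2587]
orientation: [0.704, 0.71, -0.0, -0.0]
ft_force: [0.4, 0.0, -4.0]
width: 0.0125
```

```bash
python3 go.py .625 -.145 .246; python3 look.py 5
```

```text
t 11.45 pos [ 0.6245 -0.145   0.2587] toolx ang 90.5 f [ 0.41  0.04 -4.05] w 0.0125 zaxis [-1.1e-03  3.0e-04 -1.0e+00]
shift cm tool [0.   0.05 1.27]
scene 209 (array([ 0.6254, -0.0033,  0.2525, -0.002 ]), np.float64(0.0012))
((0.626576840877533, -0.14272047579288483), (0.09427093714475632, 0.2719365358352661), 0.33218875527381897)
top 156 (array([ 0.6243, -0.0071,  0.2532, -0.0007]), np.float64(0.0021))
((0.6245601773262024, -0.14335346221923828), (0.09226660430431366, 0.2690701484680176), 0.4397919774055481)
```

View pics/scene5c.png

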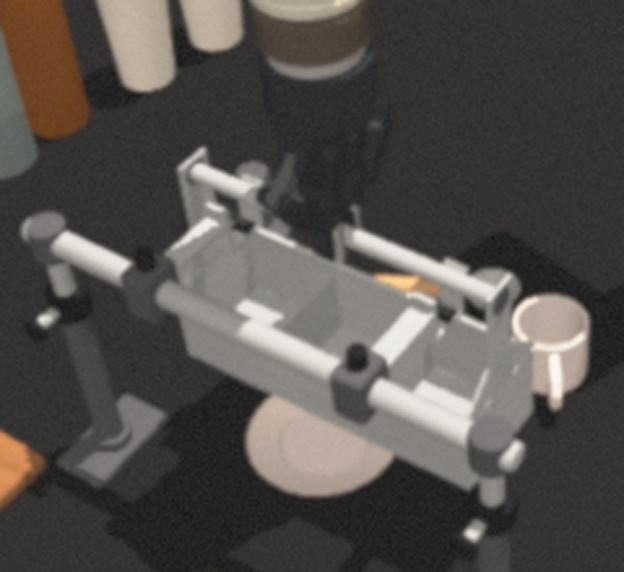

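The bar lies between the front lips and leaves and its x matches. I'll keep descending.

Emit:
play_rows(
  plan="0 0 0 0.3 0; 0 0 0 0.3 0; 0 0 0 0.3 0; 0 0 0 0.2 0; 0 0 0 0.2 0; 0 0 0 0 0; 0 0 0 0 0; 0 0 0 0 0",
)

```text
t: 12.55
ee_pos: [0.6249, -0.1451, 0.2465]
orientation: [0.704, 0.71, 0.0, 0.0]
ft_force: [-0.5, 0.1, -4.3]
width: 0.0124
```

```bash
python3 go.py .625 -.145 .228
```

```text
t 12.55 pos [ 0.6249 -0.1451  0.2465] toolx ang 90.5 f [-0.49  0.07 -4.28] w 0.0124 zaxis [ 3.e-04 -1.e-04 -1.e+00]
shift cm tool [0.01 0.01 1.85]
```

Emit:
play_rows(
  plan="0 0 0 0.1 0; 0 0 0 0.1 0; 0 0 0 0.1 0; 0 0 0 0.1 0; 0 0 0 0.1 0; 0 0 0 0 0; 0 0 0 0 0; 0 0 0 0 0",
)

```text
t: 13.55
ee_pos: [0.6249, -0.1451, 0.2414]
orientation: [0.704, 0.71, 0.0, 0.0]
ft_force: [0.8, 0.2, -4.4]
width: 0.0125
```

Emit:
play_rows(
  plan="0 0 0 0.1 0; 0 0 0 0.1 0; 0 0 0 0.1 0; 0 0 0 0 0; 0 0 0 0 0; 0 0 0 0 0; 0 0 0 0 0; 0 0 0 0 0",
)

```text
t: 14.55
ee_pos: [0.6249, -0.1451, 0.24]
orientation: [0.704, 0.71, 0.001, 0.001]
ft_force: [-4.0, 0.1, 5.7]
width: 0.0126
```

Emit:
play_rows(
  plan="0 0 0 0.05 0; 0 0 0 0 0; 0 0 0 0.05 0; 0 0 0 0 0; 0 0 0 0 0; 0 0 0 0 0; 0 0 0 0 0; 0 0 0 0 0",
)

```text
t: 15.55
ee_pos: [0.6251, -0.1452, 0.2395]
orientation: [0.704, 0.71, 0.001, 0.001]
ft_force: [-4.4, 0.1, 7.0]
width: 0.0124
```

```bash
python3 go.py .625 -.145 .228; python3 look.py 6
```

```text
t 15.55 pos [ 0.6251 -0.1452  0.2395] toolx ang 90.5 f [-4.36  0.11  6.98] w 0.0124 zaxis [ 2.8e-03 -7.0e-04 -1.0e+00]
shift cm tool [ 0.02 -0.01  1.15]
scene 197 (array([ 0.6262, -0.0078,  0.2333, -0.0056]), np.float64(0.0014))
((0.6286745071411133, -0.14387190341949463), (0.2736281454563141, 0.09535808861255646), 89.90264892578125)
top 155 (array([ 0.6248, -0.0059,  0.2335, -0.0063]), np.float64(0.002))
((0.6247758865356445, -0.14422601461410522), (0.09134256839752197, 0.2688661515712738), 0.586841344833374)
```

View pics/scene6c.png

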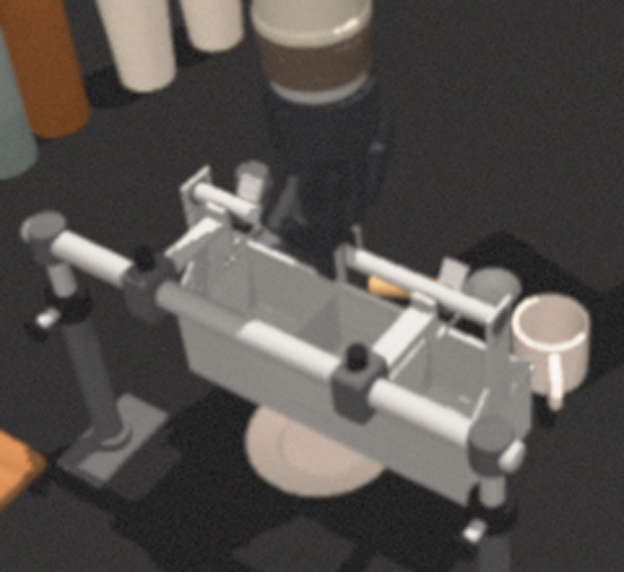

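Contact came with the bar at about 0.2345, so home should be near 0.2235. The leaf push is about 7 N beyond the weight, and I'll keep going in small steps.

Emit:
play_rows(
  plan="0 0 0 0.05 0; 0 0 0 0 0; 0 0 0 0.05 0; 0 0 0 0 0; 0 0 0 0.05 0; 0 0 0 0 0; 0 0 0 0 0; 0 0 0 0 0",
)

```text
t: 16.65
ee_pos: [0.6244, -0.1454, 0.2378]
orientation: [0.704, 0.71, 0.0, 0.001]
ft_force: [-5.6, -0.2, 6.1]
width: 0.0124
```

Emit:
play_rows(
  plan="0 0 0 0.05 0; 0 0 0 0 0; 0 0 0 0.05 0; 0 0 0 0 0; 0 0 0 0.05 0; 0 0 0 0 0; 0 0 0 0 0; 0 0 0 0 0",
)

```text
t: 17.65
ee_pos: [0.624, -0.1454, 0.2357]
orientation: [0.704, 0.71, -0.0, 0.0]
ft_force: [-6.3, 0.4, 6.6]
width: 0.0126
```

Emit:
play_rows(
  plan="0 0 0 0.05 0; 0 0 0 0 0; 0 0 0 0.05 0; 0 0 0 0 0; 0 0 0 0 0; 0 0 0 0 0; 0 0 0 0 0; 0 0 0 0 0",
)

```text
t: 18.65
ee_pos: [0.624, -0.1455, 0.2347]
orientation: [0.704, 0.71, -0.0, 0.0]
ft_force: [-7.2, -0.1, 6.6]
width: 0.0126
```

Emit:
play_rows(
  plan="0 0 0 0.05 0; 0 0 0 0 0; 0 0 0 0.05 0; 0 0 0 0 0; 0 0 0 0 0; 0 0 0 0 0; 0 0 0 0 0; 0 0 0 0 0",
)

```text
t: 19.65
ee_pos: [0.6239, -0.1454, 0.2336]
orientation: [0.704, 0.71, -0.0, 0.0]
ft_force: [-6.1, -0.1, 6.0]
width: 0.0126
```

```bash
python3 go.py .625 -.145 .228; python3 look.py 7
```

```text
t 19.65 pos [ 0.6239 -0.1454  0.2336] toolx ang 90.48 f [-6.06 -0.12  5.98] w 0.0126 zaxis [-5.e-04 -9.e-04 -1.e+00]
shift cm tool [0.04 0.11 0.56]
scene 181 (array([ 0.6251, -0.0078,  0.2273, -0.0047]), np.float64(0.0012))
((0.6266240477561951, -0.14416655898094177), (0.09450238943099976, 0.2725580930709839), 0.43715256452560425)
top 147 (array([ 0.6231, -0.005 ,  0.2272, -0.0011]), np.float64(0.0022))
((0.6238415241241455, -0.1435902863740921), (0.09240531176328659, 0.2691902220249176), 0.43900611996650696)
```

Emit:
play_rows(
  plan="0 0 0 0.05 0; 0 0 0 0 0; 0 0 0 0.05 0; 0 0 0 0 0; 0 0 0 0 0; 0 0 0 0 0; 0 0 0 0 0; 0 0 0 0 0",
)

```text
t: 20.75
ee_pos: [0.6239, -0.1455, 0.2324]
orientation: [0.704, 0.71, -0.001, 0.0]
ft_force: [-5.7, -0.1, 4.4]
width: 0.0124
```

Emit:
play_rows(
  plan="0 0 0 0.05 0; 0 0 0 0 0; 0 0 0 0 0; 0 0 0 0 0; 0 0 0 0 0; 0 0 0 0 0; 0 0 0 0 0; 0 0 0 0 0",
)

```text
t: 21.75
ee_pos: [0.6239, -0.1454, 0.2318]
orientation: [0.704, 0.71, -0.001, -0.0]
ft_force: [-5.2, 0.1, 4.2]
width: 0.0126
```

```bash
python3 go.py .625 -.145 .228; python3 look.py 8
```

```text
t 21.75 pos [ 0.6239 -0.1454  0.2318] toolx ang 90.48 f [-5.16  0.07  4.21] w 0.0126 zaxis [-8.e-04 -7.e-04 -1.e+00]
shift cm tool [0.04 0.11 0.38]
scene 171 (array([ 0.6248, -0.0047,  0.2254,  0.0024]), np.float64(0.0011))
((0.6261075735092163, -0.14414437115192413), (0.09493858367204666, 0.27353429794311523), 0.3555467426776886)
top 151 (array([ 0.6236, -0.0132,  0.2258, -0.0033]), np.float64(0.002))
((0.6240527033805847, -0.14455732703208923), (0.09263630956411362, 0.2700716257095337), 0.5020106434822083)
```

Emit:
play_rows(
  plan="0 0 0 0.05 0; 0 0 0 0 0; 0 0 0 0.05 0; 0 0 0 0 0; 0 0 0 0 0; 0 0 0 0 0; 0 0 0 0 0; 0 0 0 0 0",
)

```text
t: 22.85
ee_pos: [0.6239, -0.1454, 0.2302]
orientation: [0.704, 0.71, -0.001, -0.0]
ft_force: [-5.4, -0.8, 3.3]
width: 0.0124
```

```bash
python3 go.py .625 -.145 .228; python3 look.py 9
```

```text
t 22.85 pos [ 0.6239 -0.1454  0.2302] toolx ang 90.48 f [-5.39 -0.84  3.25] w 0.0124 zaxis [-1.4e-03 -5.0e-04 -1.0e+00]
shift cm tool [0.04 0.11 0.22]
scene 167 (array([ 0.6252, -0.0115,  0.2237,  0.0111]), np.float64(0.0013))
((0.6262946128845215, -0.1420050412416458), (0.27162161469459534, 0.09601576626300812), 89.96907043457031)
top 160 (array([ 0.6236, -0.0094,  0.2242,  0.0098]), np.float64(0.002))
((0.6246189475059509, -0.1413111835718155), (0.09451118111610413, 0.26764020323753357), 0.6436211466789246)
```

The −y end is now lower (slope +0.01), so the right hook has probably snapped first. I'll continue for the left.

Emit:
play_rows(
  plan="0 0 0 0.05 0; 0 0 0 0 0; 0 0 0 0.05 0; 0 0 0 0 0; 0 0 0 0 0; 0 0 0 0 0; 0 0 0 0 0; 0 0 0 0 0",
)

```text
t: 23.95
ee_pos: [0.6239, -0.1453, 0.2288]
orientation: [0.704, 0.71, -0.001, -0.001]
ft_force: [-6.4, -0.6, 0.9]
width: 0.0122
```

```bash
python3 go.py .625 -.145 .228; python3 look.py 10
```

```text
t 23.95 pos [ 0.6239 -0.1453  0.2288] toolx ang 90.48 f [-6.36 -0.61  0.92] w 0.0122 zaxis [-1.8e-03 -4.0e-04 -1.0e+00]
shift cm tool [0.03 0.11 0.08]
scene 165 (array([ 0.625 , -0.0097,  0.2225, -0.0055]), np.float64(0.0012))
((0.6261242628097534, -0.14402692019939423), (0.0948636457324028, 0.27390486001968384), 0.8181328773498535)
top 168 (array([ 0.6237, -0.0071,  0.2228, -0.008 ]), np.float64(0.0018))
((0.624078631401062, -0.14350976049900055), (0.09310135990381241, 0.2673224210739136), 0.6480141878128052)
```

The slope has flipped back and the force dropped to 0.9 N, so the left has snapped too. I'll ease down until the seats push back.

Emit:
play_rows(
  plan="0 0 0 0.05 0; 0 0 0 0 0; 0 0 0 0 0; 0 0 0 0 0; 0 0 0 0 0; 0 0 0 0 0; 0 0 0 0 0; 0 0 0 0 0",
)

```text
t: 25.05
ee_pos: [0.6239, -0.1453, 0.2285]
orientation: [0.704, 0.71, -0.001, -0.0]
ft_force: [-5.2, -0.4, 2.5]
width: 0.0125
```

Emit:
play_rows(
  plan="0 0 0 0.05 0; 0 0 0 0 0; 0 0 0 0 0; 0 0 0 0 0; 0 0 0 0 0; 0 0 0 0 0; 0 0 0 0 0; 0 0 0 0 0",
)

```text
t: 26.05
ee_pos: [0.6239, -0.1453, 0.2285]
orientation: [0.704, 0.71, -0.001, -0.0]
ft_force: [-6.2, 0.4, 5.6]
width: 0.0124
```

```bash
python3 go.py .625 -.145 .228; python3 look.py 11
```

```text
t 26.05 pos [ 0.6239 -0.1453  0.2285] toolx ang 90.49 f [-6.19  0.41  5.58] w 0.0124 zaxis [-1.2e-03 -5.0e-04 -1.0e+00]
shift cm tool [0.03 0.11 0.05]
scene 162 (array([ 0.6248, -0.0031,  0.2219, -0.0056]), np.float64(0.0013))
((0.6262650489807129, -0.14428327977657318), (0.09430302679538727, 0.273122638463974), 0.6346361041069031)
top 171 (array([ 0.6235, -0.0094,  0.2219,  0.001 ]), np.float64(0.002))
((0.6241251230239868, -0.14433054625988007), (0.09432629495859146, 0.26652082800865173), 0.1769973337650299)
```

View pics/scene11c.png

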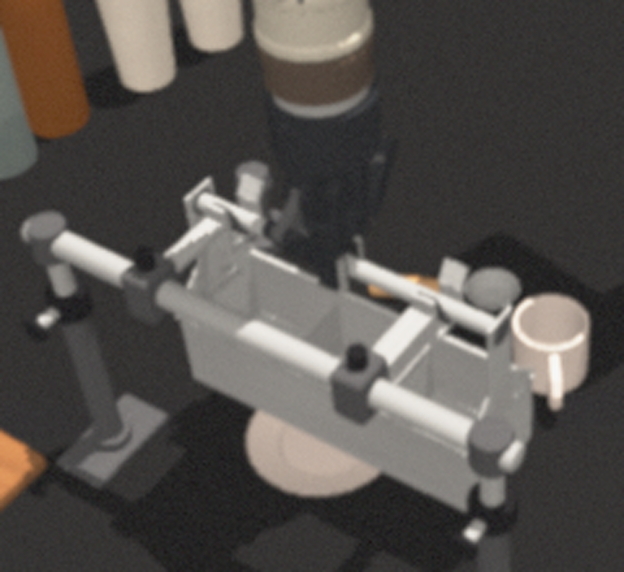

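Seated: a 0.5 mm command gave no motion and +3 N. I'll push a little more to be sure, then ease off and give a light upward tug.

Emit:
play_rows(
  plan="0 0 0 0.05 0; 0 0 0 0 0; 0 0 0 0 0; 0 0 0 0 0; 0 0 0 0 0; 0 0 0 0 0; 0 0 0 0 0; 0 0 0 0 0",
)

```text
t: 27.15
ee_pos: [0.6239, -0.1453, 0.2284]
orientation: [0.704, 0.71, -0.001, -0.0]
ft_force: [-6.9, -0.1, 5.6]
width: 0.0125
```

Emit:
play_rows(
  plan="0 0 0 -0.05 0; 0 0 0 -0.05 0; 0 0 0 -0.05 0; 0 0 0 -0.05 0; 0 0 0 0 0; 0 0 0 0 0; 0 0 0 0 0; 0 0 0 0 0",
)

```text
t: 28.15
ee_pos: [0.6239, -0.1453, 0.2285]
orientation: [0.704, 0.71, -0.001, -0.001]
ft_force: [-5.0, -1.1, -0.7]
width: 0.0126
```

```bash
python3 go.py .625 -.145 .228; python3 look.py 12
```

```text
t 28.15 pos [ 0.6239 -0.1453  0.2285] toolx ang 90.48 f [-4.97 -1.13 -0.7 ] w 0.0126 zaxis [-2.7e-03 -1.0e-04 -1.0e+00]
shift cm tool [0.03 0.11 0.05]
scene 164 (array([ 0.6253, -0.0092,  0.2221, -0.0077]), np.float64(0.0012))
((0.6258338093757629, -0.1450493335723877), (0.09466385096311569, 0.2745368480682373), 0.42000824213027954)
top 171 (array([ 0.6235, -0.0074,  0.2221, -0.0074]), np.float64(0.0021))
((0.6223201155662537, -0.14367228746414185), (0.2707848846912384, 0.09260200709104538), 89.64092254638672)
```

Emit:
play_rows(
  plan="0 0 0 -0.05 0; 0 0 0 -0.05 0; 0 0 0 -0.05 0; 0 0 0 0 0; 0 0 0 0 0; 0 0 0 0 0; 0 0 0 0 0; 0 0 0 0 0",
)

```text
t: 29.25
ee_pos: [0.6239, -0.1452, 0.2287]
orientation: [0.704, 0.71, -0.001, -0.002]
ft_force: [-4.3, -3.6, -15.8]
width: 0.0125
```

```bash
python3 go.py .625 -.145 .228; python3 look.py 13
```

```text
t 29.25 pos [ 0.6239 -0.1452  0.2287] toolx ang 90.48 f [ -4.26  -3.6  -15.76] w 0.0125 zaxis [-4.e-03  2.e-04 -1.e+00]
shift cm tool [0.02 0.11 0.07]
scene 161 (array([ 0.6244, -0.0016,  0.2219, -0.0026]), np.float64(0.0012))
((0.6250903606414795, -0.14390616118907928), (0.09512265026569366, 0.27227291464805603), 0.3393462896347046)
top 173 (array([ 6.235e-01, -1.020e-02,  2.223e-01, -3.000e-04]), np.float64(0.0019))
((0.6231566667556763, -0.14275558292865753), (0.09337972104549408, 0.26990845799446106), 0.26430264115333557)
```

The bar held at 0.222 against a tug of about 11 N beyond the weight, so both ends are latched. I'll relax, press lightly once more, then let go.

Emit:
play_rows(
  plan="0 0 0 0.05 0; 0 0 0 0.05 0; 0 0 0 0.05 0; 0 0 0 0.05 0; 0 0 0 0 0; 0 0 0 0 0; 0 0 0 0 0; 0 0 0 0 0",
)

```text
t: 30.35
ee_pos: [0.6239, -0.1452, 0.2286]
orientation: [0.704, 0.71, -0.001, -0.001]
ft_force: [-6.1, -2.8, -10.2]
width: 0.0125
```

```bash
python3 go.py .625 -.145 .228; python3 look.py 14
```

```text
t 30.35 pos [ 0.6239 -0.1452  0.2286] toolx ang 90.49 f [ -6.12  -2.82 -10.19] w 0.0125 zaxis [-2.2e-03 -2.0e-04 -1.0e+00]
shift cm tool [0.02 0.11 0.06]
scene 161 (array([ 0.6249, -0.009 ,  0.2221, -0.0056]), np.float64(0.0012))
((0.6253392100334167, -0.14426913857460022), (0.09568464756011963, 0.2738243341445923), 0.8045427799224854)
top 173 (array([ 0.6235, -0.0061,  0.2224, -0.0062]), np.float64(0.0019))
((0.6239413619041443, -0.14523692429065704), (0.09353036433458328, 0.2657189965248108), 0.6308886408805847)
```

Emit:
play_rows(
  plan="0 0 0 0.05 0; 0 0 0 0 0; 0 0 0 0.05 0; 0 0 0 0 0; 0 0 0 0.05 0; 0 0 0 0 0; 0 0 0 0 0; 0 0 0 0 0",
)

```text
t: 31.45
ee_pos: [0.6239, -0.1453, 0.2286]
orientation: [0.704, 0.71, -0.0, -0.0]
ft_force: [-8.8, -2.6, -4.8]
width: 0.0126
```

```bash
python3 go.py .625 -.145 .228
```

```text
t 31.45 pos [ 0.6239 -0.1453  0.2286] toolx ang 90.49 f [-8.78 -2.59 -4.85] w 0.0126 zaxis [-7.e-04 -5.e-04 -1.e+00]
shift cm tool [0.02 0.11 0.06]
```

Emit:
play_rows(
  plan="0 0 -0.05 0 0; 0 0 -0.05 0.05 0; 0 0 0 0.05 0; 0 0 0 0 0; 0 0 0 0 0; 0 0 0 0 0; 0 0 0 0 0; 0 0 0 0 0",
)

```text
t: 32.45
ee_pos: [0.6239, -0.1453, 0.2285]
orientation: [0.704, 0.71, 0.001, 0.001]
ft_force: [-6.2, -2.4, -3.0]
width: 0.0125
```

```bash
python3 go.py .625 -.145 .228; python3 look.py 15
```

```text
t 32.45 pos [ 0.6239 -0.1453  0.2285] toolx ang 90.49 f [-6.21 -2.39 -3.02] w 0.0125 zaxis [ 2.2e-03 -8.0e-04 -1.0e+00]
shift cm tool [0.03 0.11 0.05]
scene 166 (array([ 0.6249, -0.0072,  0.2221, -0.0066]), np.float64(0.0013))
((0.6260125041007996, -0.14416725933551788), (0.09487249702215195, 0.2729431092739105), 0.34039297699928284)
top 173 (array([ 6.232e-01, -5.200e-03,  2.221e-01, -3.000e-04]), np.float64(0.002))
((0.6240634322166443, -0.1425052136182785), (0.09448142349720001, 0.2705294191837311), 1.012089490890503)
```

Emit:
play_rows(
  plan="0.2 0 0 0 0; 0.3 0 0 0 0; 0.4 0 0 0 0; 0.5 0 0 0 0; 0.6 0 0 0 0; 0.6 0 0 0 0; 0.6 0 0 0 0; 0.6 0 0 0 0",
)

```text
t: 33.55
ee_pos: [0.6238, -0.1451, 0.2262]
orientation: [0.704, 0.71, -0.0, -0.0]
ft_force: [-0.7, 0.0, 0.1]
width: 0.051
```

```bash
python3 go.py .625 -.145 .330; python3 look.py 16
```

```text
t 33.55 pos [ 0.6238 -0.1451  0.2262] toolx ang 90.5 f [-0.71  0.01  0.14] w 0.051 zaxis [-1.e-04  0.e+00 -1.e+00]
shift cm tool [ 1.000e-02  1.200e-01 -1.038e+01]
scene 152 (array([ 0.6254, -0.0135,  0.2222, -0.0108]), np.float64(0.0013))
((0.6264781951904297, -0.14451368153095245), (0.09706175327301025, 0.2734743654727936), 0.6586028337478638)
top 172 (array([ 0.6238, -0.0107,  0.2224, -0.006 ]), np.float64(0.0021))
((0.6217187643051147, -0.14584948122501373), (0.2704462707042694, 0.0925518348813057), 89.50248718261719)
```

View pics/scene16c.png

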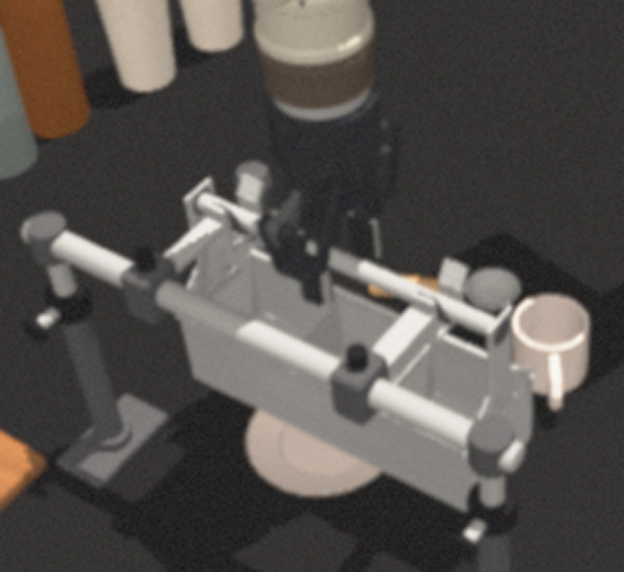

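The fingers are open and straddling the bar with zero force, and the caddy has stayed where it was. I'll retract straight up, then back toward the robot.

Emit:
play_rows(
  plan="0.6 0 0 -0.5 0; 0.6 0 0 -1 0; 0.6 0 0 -1.5 0; 0.6 0 0 -2 0; 0.6 0 0 -2.5 0; 0.6 0 0 -2.5 0; 0.6 0 0 -2 0; 0.6 0 0 -0.5 0",
)

```text
t: 34.65
ee_pos: [0.6244, -0.1453, 0.3542]
orientation: [0.704, 0.71, 0.001, 0.002]
ft_force: [0.6, 0.4, 0.6]
width: 0.0515
```

Emit:
play_rows(
  plan="0.6 0 -2 0 0; 0.6 0 -4 0 0; 0.6 0 -4 0 0; 0.6 0 -4 0 0; 0.6 0 -4 0 0; 0.6 0 -2 0 0; 0.6 0 0 0 0; 0.6 0 0 0 0",
)

```text
t: 35.65
ee_pos: [0.4244, -0.1469, 0.3513]
orientation: [0.704, 0.71, 0.0, 0.0]
ft_force: [0.6, -0.3, -0.6]
width: 0.0512
```

```bash
python3 go.py .425 -.145 .350; sed -i "s/zb=.*/zb=.222/" look.py; python3 look.py 17
python3 - <<'E'
from h import *
for n in ('top',):
    c=np.load('/tmp/top.npz'); W=pts(c); x,y,z=W[...,0],W[...,1],W[...,2]
    for yy in (-.055,-.235):
        m=(abs(y-yy)<.006)&(abs(x-.625)<.03)&(z>.19)
        Q=W[m]
        print(yy,[(round(a,3),np.round(np.median(Q[abs(Q[:,0]-a)<.002][:,2]),4)) for a in np.arange(.604,.652,.004)])
c=np.load('/tmp/top.npz');W=pts(c)
for n,b in dict(jar=(215,195,255,235),pitcher=(160,193,210,236),cup=(325,262,360,306),tamper=(460,280,492,306)).items():
    Q=W[b[1]:b[3],b[0]:b[2]].reshape(-1,3); Q=Q[Q[:,2]>.012]; print(n,np.round(Q.min(0),3),np.round(Q.max(0),3))
E
```

```text
t 35.65 pos [ 0.4244 -0.1469  0.3513] toolx ang 90.51 f [ 0.59 -0.31 -0.64] w 0.0512 zaxis [ 7.e-04 -1.e-04 -1.e+00]
shift cm tool [0.19 0.06 0.13]
scene 252 (array([ 6.248e-01, -4.500e-03,  2.218e-01, -2.000e-04]), np.float64(0.0012))
((0.6258150339126587, -0.1443411260843277), (0.09419331699609756, 0.2726491093635559), 0.5340651273727417)
top 260 (array([ 0.6236, -0.0072,  0.2225, -0.0069]), np.float64(0.002))
((0.6235198974609375, -0.14654777944087982), (0.09286092221736908, 0.26773515343666077), 0.2659537196159363)
-0.055 [(np.float64(0.604), np.float64(0.2493)), (np.float64(0.608), np.float64(0.2472)), (np.float64(0.612), np.float64(0.2419)), (np.float64(0.616), np.float64(0.2369)), (np.float64(0.62), np.float64(0.2278)), (np.float64(0.624), np.float64(0.2273)), (np.float64(0.628), np.float64(0.2251)), (np.float64(0.632), np.float64(0.2267)), (np.float64(0.636), np.float64(0.236)), (np.float64(0.64), np.float64(0.2444)), (np.float64(0.644), np.float64(0.2477)), (np.float64(0.648), np.float64(0.2508)), (np.float64(0.652), np.float64(0.2423))]
-0.235 [(np.float64(0.604), np.float64(0.2513)), (np.float64(0.608), np.float64(0.2491)), (np.float64(0.612), np.float64(0.2456)), (np.float64(0.616), np.float64(0.2373)), (np.float64(0.62), np.float64(0.2267)), (np.float64(0.624), np.float64(0.2283)), (np.float64(0.628), np.float64(0.2286)), (np.float64(0.632), np.float64(0.227)), (np.float64(0.636), np.float64(0.2318)), (np.float64(0.64), np.float64(0.2434)), (np.float64(0.644), np.float64(0.2479)), (np.float64(0.648), np.float64(0.2506)), (np.float64(0.652), np.float64(0.2502))]
jar [0.596 0.167 0.013] [0.664 0.238 0.119]
pitcher [0.591 0.282 0.012] [0.673 0.388 0.105]
cup [ 0.424 -0.095  0.012] [ 0.513 -0.022  0.068]
tamper [ 0.393 -0.409  0.012] [ 0.482 -0.176  0.779]
```

View pics/scene17.png

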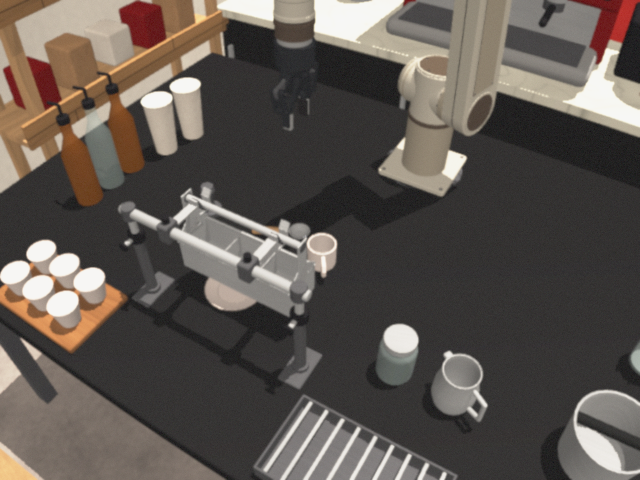

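View pics/top17c.png

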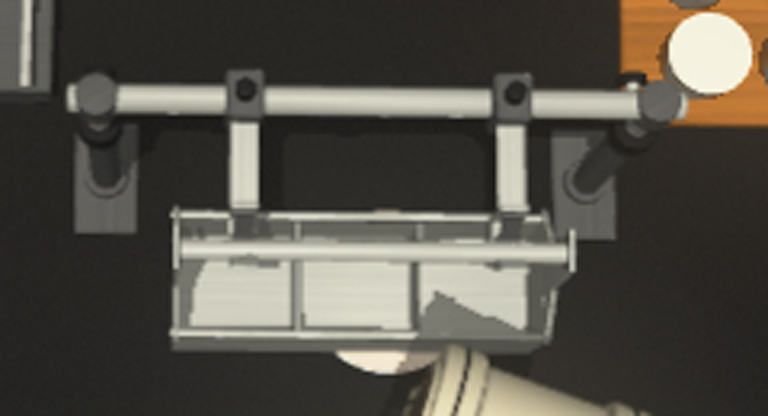

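The caddy hangs upright and level: its bar is at z≈0.222 in both hooks and the trough is centred under it. The arm is clear and the bystanders haven't moved. Handing in.

```bash
python3 -c "
from station import r
print(r.finish_job())"
```

```text
the job is handed in; nothing more can be done
None
```

The caddy is hanging on the rail with its bar snapped into both hooks, and I handed the job in at about 36 s; no verdict is reported.

- **Snapping in:** I gripped the bar at its middle and brought it in from the robot's side. I then pressed it down in 0.5 mm steps, with about 7 N at most beyond the caddy's weight. The right end snapped first, then the left: the bar's tilt reversed and the force dropped. After that the bar stopped moving when pressed further, which showed it was on the seats.
- **Check while holding:** the bar did not move under an upward tug of about 11 N beyond the weight. That was more than the light tug of some 6 N I meant to use. I eased off and let go.
- **Last checks:** after release both cameras put the bar at z≈0.222 m in both hooks, with the trough centred under it. The arm was clear and read no force.
- **Bystanders:** the jar, pitcher and cup measured where they started. The saucer, spoon and tamper were not re-measured: the first two are partly hidden by the caddy, and the arm blocked the tamper reading. They looked undisturbed in the pictures.
- **Disagreement:** the two cameras differ on the bar's slope, 0.000 against −0.007, or about 1 mm between the hooks. That is within camera noise and the 5 mm the hooks may differ.

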